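# Index the click wheel and build a stepped plinth on it

### The arm

A 6-joint arm with a two-finger parallel gripper is mounted at the origin on a cart in front of the work surface, level with it; the furniture and walls round the work are solid. World frame = base frame: x ahead of the robot, y to its left, z up, the work surface at z = 0. Lengths are in m, angles in rad, forces in N, time in s.
With the tool pointing down it reaches from about 0.275 to 0.975 m from the base axis. Payload 8.4 kg.
Tool frame: the origin (TCP) lies midway between the tips of the shut fingers; the grasp point (between the pads) lies ctrl.grasp_offset behind it (ctrl.grasp_offset is the distance from the TCP to the grasp point, in m); x points along the fingers, y is the direction in which the jaws open and shut, and the axes are right-handed (so a half turn about x gives the same grasp; the last joint's range is limited). The gripper opens to 92 mm and grips with 3 to 60 N. Pads are 20 mm wide; open, the fingers measure 128 mm over their backs; the gripper's body (75 mm by 189 mm) begins 69 mm behind the grasp point.
Start: joints at [-1.334, 0.353, 1.633, -0, 1.155, -0.002], TCP at [0.148, -0.607, 0.215] pointing down, gripper open.
Joint ranges: [-2.63, 2.63], [-0.92, 2.1], [0.06, 2.66], [-1.3, 4.44], [0, 2.69], [-3.02, 3.02]. Speed limits (rad/s): [2.22, 2.22, 2.79, 3.14, 3.14, 3.14].

### API

Orientations are given as a 3x3 rotation matrix whose columns are the frame's x, y, z axes.
In Python, from rig import ctrl gives the robot as it stands.
- The arm moves only by the shell command python3 -m jog 'ROWS' [OPENING]. ROWS is JSON, a list that holds one entry, the list of rows, each a list of 4 numbers: the shift along the tool's x, y, z in units of 30 mm (1.0 is 30 mm), then the turn about the tool's x in units of 6 degrees (1.0 is 6 degrees). In form: [[[tx, ty, tz, twist], ...]]. A call has 1 to 20 rows; each row shifts and turns the pose as measured when the row begins, along the tool's axes as they then stand; what a row does not reach is not made up. A row lasts 1/8 s, in which the tool goes at most 62.5 mm and 10.7 degrees, less where a joint would pass 70% of its speed; a pose out of reach is approached as far as the arm can. A call is refused whole if a number of a shift passes 1 or a number of a turn 1, either way. A call with a gripper value outside its range is refused whole. OPENING is the opening, from 0 (shut) to 1 (fully open), set as the call begins (- or left out, the last holds). The fingers move at their own pace and stop on an object; the grip force is fixed at half the most. Time passes only in rows, so rows that do not move let the fingers close. It gives the time, the measured TCP pose, the force and the opening at its end, in the units of the state.
- ctrl.state(): the state, without advancing time (a new reading comes with each control period).
- ctrl.camera(name): name is "scene" or "top"; returns a dict with "image" (400x640x3 uint8, red, green, blue), "range_z" (400x640 float32, m along the optical axis (not along the pixel's ray), 0 where there is no reading), "mtx" (3x3 intrinsics, pixels), "k1" (the pictures are not rectified: a ray, as slopes to the right and down, at radius r is drawn at 1 + k1 r^2 times it, then the intrinsics apply), "R" (3x3) and "t" (3): a world point X has camera coordinates R X + t. Camera axes: x right, y down, z forward; pixel columns grow to the right and rows downward; lengths in m; the calibration is good to about 2 mm. A picture is of the moment at which its call begins.
- ctrl.finish_job(): hands the job in, once; it reports no verdict.
Trained networks look in the newest picture that a camera, given by its name, has taken for a name from the list of things; names that differ only in an ending like _2 or _b are one class to them, and where a whole thing is asked for, a point or a joint stands for the part that bears it (a point fixed in the world has none). Each returns a list of dicts, best first, with "p" (0 to 1); they miss things now and then, are a little off and sometimes report something else, mostly with a low value. They report only what shows in the picture. A call takes as long as a camera call.
- ctrl.silhouettes(camera, query): "mask" (400x640 bool, what is visible of it).
- ctrl.spot_point(camera, query): "centre" ([x, y, z] in m, in world coordinates, good to about 4 mm: a listed point, or the origin of a listed thing).
The state is a dict: "clock": time; "qpos": joint angles; "joint_velocities": joint speeds; "joint_efforts": joint torques, N m; "eef_pos": TCP position; "eef_rot": TCP orientation; "contact_force": force on the tool from outside, world axes, zero at the start; "torque": the same for the moment, N m; "width": finger opening in m.
Only numpy, scipy, OpenCV 4.12 (cv2) and the standard library are available. Lean on these libraries where they do the work, as an engineer would, in place of code of your own. Each camera call takes 0.05 s, during which the arm holds its last target. There are 200 camera calls.

### The job

Set the click wheel so that its red arrow stands exactly four clicks (60 degrees) counter-clockwise, seen from above, past the red mark on its base, and let go of the peg. Then build the stepped plinth in the middle of the wheel, largest tier first, then the medium and the small one, each centred so that it is fully supported by the one below and with its sides parallel to the square engraved on the wheel. The wheel must still be on that click at the end; do not disturb the other things on the table.

Things in the scene. Friction and masses are not known exactly. Their poses are not given: they have to be found in the camera images.
- wheel_head (a joint): angle of the wheel's head on its base, rad: 0 when the head's red arrow is at the red mark, growing counter-clockwise seen from above. Spring detents hold it every 15 degrees (0.2618 rad), with one exactly at 0; four clicks past the mark is 1.047. Stops at -1.2 and 1.9. A push of about 5 N at the peg carries it over a click; let go between clicks, it snaps to the nearest one
- wheel_center (a point): centre of the wheel head's flat round grey top, 208 mm across, 43 mm above the table; turns with the head. Its -x axis points along the head to the peg and the arrow; its x and y axes are parallel to the sides of the 69 mm square engraved round the centre. The dark base ring below is 248 mm across, with 24 ticks
- peg_grip (a point): grip point of the upright black peg on the head, 74 mm from the wheel's axis towards the arrow, 22 mm above the head's top. The peg is round, 16 mm in diameter, 45 mm tall over the head's top, with a 21 mm wide cap from 36 mm up and a 24 mm wide, 3 mm high foot washer; it is fixed to the head. The small red arrow lies on the head's rim just outside it
- red_mark (a point): the one red mark among white ticks on the top of the base ring, 115 mm from the wheel's axis; fixed to the base
- tier_large_c (a point): centre of the large tier, a terracotta square block 64 x 64 x 32 mm (z its height), 0.2 kg; x and y axes parallel to its sides
- tier_large: the large tier; origin at the centre of its underside
- tier_medium_c (a point): centre of the medium tier, a pale plaster square block 46 x 46 x 30 mm (z its height), 0.1 kg; x and y axes parallel to its sides
- tier_medium: the medium tier; origin at the centre of its underside
- tier_small_c (a point): centre of the small tier, a blue glazed square block 30 x 30 x 28 mm (z its height), 0.05 kg; x and y axes parallel to its sides
- tier_small: the small tier; origin at the centre of its underside
- teapot: bystander: brown teapot without lid, 155 x 106 x 68 mm, origin under its centre
- sprayer: bystander: white spray bottle, 90 x 89 x 186 mm, origin under its centre
- mallet: bystander: small wooden mallet lying down, 150 x 93 x 35 mm, origin under its centre
- clay_lump: bystander: brown lump of clay, 59 x 63 x 38 mm, origin under its centre
- cork_block: bystander: mottled cork block, 58 x 55 x 22 mm, origin under its centre

How it is judged:
On the way, in this order (a step that is already met when the one before it is completed fails the run):
1. the wheel rests four clicks counter-clockwise past the red mark, the peg released (value of joint wheel_head between 0.9872 and 1.1072 rad and velocity of joint wheel_head between -0.05 and 0.05 rad/s and distance between the grasp point and peg_grip above 0.04 m), for 0.2 s.
2. the large tier stands released in the middle of the wheel (horizontal distance between tier_large_c and wheel_center below 0.01 m and z of tier_large_c in the frame of wheel_center between 0.012 and 0.02 m and angle between tier_large_c's own z axis and vertical below 0.08 rad and (angle between the x axis of tier_large_c and the x axis of wheel_center, either way round below 0.18 rad or angle between the x axis of tier_large_c and the y axis of wheel_center, either way round below 0.18 rad) and contact force between tier_large and the fingers below 0.1 N), for 0.2 s.
3. the medium tier stands released on the large one (horizontal distance between tier_medium_c and tier_large_c below 0.008 m and z of tier_medium_c in the frame of tier_large_c between 0.027 and 0.035 m and angle between tier_medium_c's own z axis and vertical below 0.08 rad and (angle between the x axis of tier_medium_c and the x axis of wheel_center, either way round below 0.18 rad or angle between the x axis of tier_medium_c and the y axis of wheel_center, either way round below 0.18 rad) and contact force between tier_medium and the fingers below 0.1 N), for 0.2 s.
4. the small tier stands released on the medium one (horizontal distance between tier_small_c and tier_medium_c below 0.007 m and z of tier_small_c in the frame of tier_medium_c between 0.025 and 0.033 m and angle between tier_small_c's own z axis and vertical below 0.08 rad and (angle between the x axis of tier_small_c and the x axis of wheel_center, either way round below 0.18 rad or angle between the x axis of tier_small_c and the y axis of wheel_center, either way round below 0.18 rad) and contact force between tier_small and the fingers below 0.1 N), for 0.2 s.
At the end, for the whole second after the job is handed in: Wheel at 60 degrees past the red mark (0.06 rad). Large tier within 10 mm of the wheel centre, medium within 8 mm of the large, small within 7 mm of the medium, each resting on the one below, upright (0.08 rad), square to the engraved square (0.18 rad), released, at rest (value of joint wheel_head between 0.9872 and 1.1072 rad and horizontal distance between tier_large_c and wheel_center below 0.01 m and z of tier_large_c in the frame of wheel_center between 0.012 and 0.02 m and angle between each of tier_large_c, tier_medium_c, tier_small_c's own z axis and vertical below 0.08 rad and (angle between the x axis of tier_large_c and the x axis of wheel_center, either way round below 0.18 rad or angle between the x axis of tier_large_c and the y axis of wheel_center, either way round below 0.18 rad) and horizontal distance between tier_medium_c and tier_large_c below 0.008 m and z of tier_medium_c in the frame of tier_large_c between 0.027 and 0.035 m and (angle between the x axis of tier_medium_c and the x axis of wheel_center, either way round below 0.18 rad or angle between the x axis of tier_medium_c and the y axis of wheel_center, either way round below 0.18 rad) and horizontal distance between tier_small_c and tier_medium_c below 0.007 m and z of tier_small_c in the frame of tier_medium_c between 0.025 and 0.033 m and (angle between the x axis of tier_small_c and the x axis of wheel_center, either way round below 0.18 rad or angle between the x axis of tier_small_c and the y axis of wheel_center, either way round below 0.18 rad) and linear speed of each of tier_large, tier_medium, tier_small below 0.02 m/s); the robot touches nothing.
It fails at once if a bystander is moved by more than 30 mm (distance of any of teapot, sprayer, mallet, clay_lump, cork_block from where it was at the start of the episode above 0.03 m).
It also fails if it takes over 72 s, if anything falls off the work surface, if the arm or the gripper's body presses on something with over 40 N, if the wrist force passes 120 N, or if a joint passes its speed limit or range.

## Working session

There is one attempt and no reset: what is moved stays moved. The work goes in short steps, Python scripts to look and compute and a shell command to move; the robot and the scene stay as the last step left them, time stands still between calls to the robot, and variables do not carry over. Pictures are saved under pics/ and viewed, about 8 in all and at most 12, crops included, and the job is handed in when it is done.

```bash
mkdir -p pics; ls
cat > h.py <<'E'
from rig import ctrl
import numpy as np, cv2
def save(c,n): cv2.imwrite('pics/'+n,c['image'][:,:,::-1])
def cloud(c):
    z=c['range_z']; v,u=np.mgrid[:400,:640]; K=c['mtx']
    x=(u-K[0,2])/K[0,0]; y=(v-K[1,2])/K[1,1]; X,Y=x.copy(),y.copy()
    for _ in range(8):
        f=1+c['k1']*(X*X+Y*Y); X,Y=x/f,y/f
    P=np.stack([X*z,Y*z,z],-1)
    return (P-c['t'])@c['R']
def top(cam,q):
    r=ctrl.spot_point(cam,q); return [(round(d['p'],2),np.round(d['centre'],4).tolist()) for d in r[:2]]
E
python3 - <<'E'
from h import *
print(ctrl.grasp_offset); s=ctrl.state(); print(s)
for n in('scene','top'):
    c=ctrl.camera(n); save(c,n+'0.png'); 
    for q in ['wheel_center','peg_grip','red_mark','tier_large_c','tier_medium_c','tier_small_c','teapot','sprayer','mallet','clay_lump','cork_block']:
        print(n,q,top(n,q))
c=ctrl.camera('top');P=cloud(c)
for q in ['tier_large','tier_medium','tier_small']:
    for d in ctrl.silhouettes('top',q)[:1]:
        m=d['mask']; p=P[m]; zt=np.percentile(p[:,2],90); p=p[(abs(p[:,2]-zt)<.006)]
        print(q,d['p'],m.sum(),zt,cv2.minAreaRect((p[:,:2]*1000).astype(np.float32)))
E
```

```text
pics
0.0187
{'clock': 0.0, 'qpos': array([-1.33442307e+00,  3.53671805e-01,  1.63414063e+00,  2.40904309e-05,
        1.15521194e+00, -2.40689032e-03]), 'joint_velocities': array([-6.69272664e-04, -3.62120485e-05,  8.76092523e-04,  2.72336225e-04,
        9.92881639e-05, -2.29852887e-04]), 'joint_efforts': array([-8.96388883e-04, -5.93854094e+01, -3.34216690e+01,  6.97531924e-02,
        2.37074448e-02, -1.07856840e-04]), 'eef_pos': array([ 0.14770767, -0.60677078,  0.21384615]), 'eef_rot': array([[-3.13848863e-04,  2.36507871e-01, -9.71629522e-01],
       [ 1.39706273e-03, -9.71628518e-01, -2.36508078e-01],
       [-9.99998975e-01, -1.43165519e-03, -2.54718267e-05]]), 'contact_force': array([ 0.40319839, -0.235081  ,  0.1839309 ]), 'torque': array([ 0.03293552, -0.03278712, -0.03955843]), 'width': 0.09152486175611173}
scene wheel_center [(0.16, [0.8099, 0.0032, -0.0013])]
scene peg_grip []
scene red_mark [(0.98, [0.422, -0.0504, 0.0251])]
scene tier_large_c [(0.62, [0.5927, -0.285, 0.0136]), (0.49, [0.6007, -0.286, -0.0021])]
scene tier_medium_c [(0.84, [0.5, 0.3395, 0.0171]), (0.78
[... 913 characters left out ...]
]
top teapot [(0.59, [0.7823, -0.222, 0.003])]
top sprayer [(0.62, [0.8124, 0.0044, 0.0021])]
top mallet [(0.77, [0.6581, 0.3102, -0.0003])]
top clay_lump [(0.58, [0.6552, 0.4727, -0.0002])]
top cork_block [(0.53, [0.4003, 0.5215, 0.0037]), (0.45, [0.7809, -0.2215, 0.0027])]
tier_large 0.51 305 0.03699264396208496 ((594.7772827148438, -285.4083251953125), (60.4779167175293, 64.73345947265625), 83.60650634765625)
tier_medium 0.45 175 0.035168632373275534 ((494.2413330078125, 335.9897155761719), (42.626766204833984, 43.28929901123047), 67.24998474121094)
tier_small 0.57 78 0.032487417041630925 ((444.09991455078125, -319.3081970214844), (30.82766342163086, 27.84090232849121), 77.71917724609375)
```

View pics/top0.png

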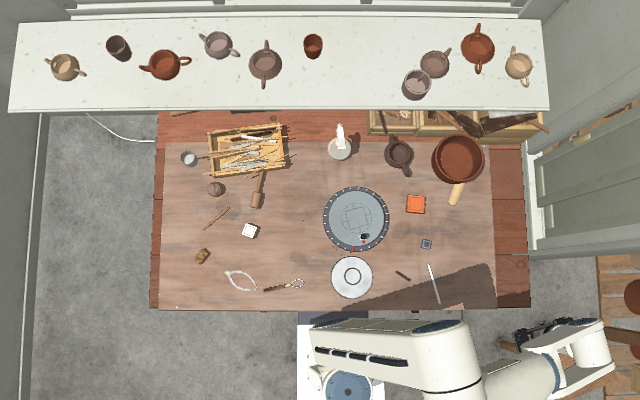

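View pics/scene0.png

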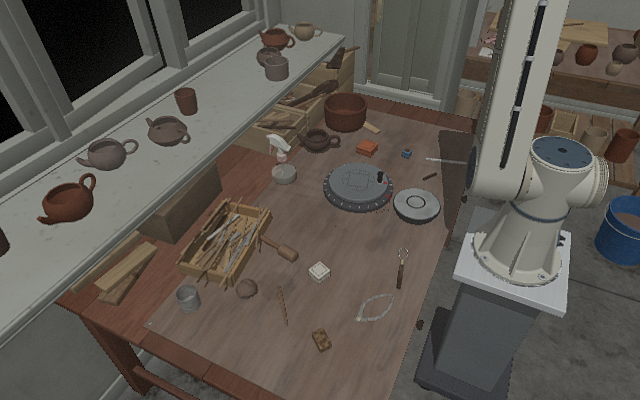

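Run:
```python
from h import *
c=ctrl.camera('top');P=cloud(c);print(ctrl.state()['clock'])
d=ctrl.silhouettes('top','wheel_center')
for e in d[:2]: print(e['p'],e['mask'].sum(), np.median(P[e['mask']],0))
z=P[...,2]; xy=P[...,:2]
m=(np.hypot(xy[...,0]-.5426,xy[...,1]+.0603)<.112)&(abs(z-.043)<.006)
h=cv2.convexHull((xy[m]*1000).astype(np.float32)); print('disc',cv2.minEnclosingCircle(h),z[m].mean(),len(h))
print('fit',cv2.fitEllipse(h))
im=c['image'].astype(int); red=(im[...,0]>130)&(im[...,1]<80)&(im[...,2]<80)
n,l,s,ce=cv2.connectedComponentsWithStats(red.astype(np.uint8))
for i in range(1,n):
  if s[i,4]>2: print(s[i],ce[i],np.median(P[l==i],0))
```

```text
1.45
0.6 2397 [ 0.54002032 -0.05881967  0.04346851]
disc ((541.0420532226562, -60.761436462402344), 103.79593658447266) 0.04319069292646647 45
fit ((540.9978637695312, -60.77286911010742), (205.29962158203125, 206.01986694335938), 173.5168914794922)
[476  28   3   3   4] [477.25  29.  ] [ 1.15483829 -0.45991789  0.31237771]
[481  37   5   5   8] [483.25   39.375] [ 1.12883103 -0.48650584  0.2884357 ]
[465  38   4   5   7] [466.57142857  40.14285714] [ 1.10868781 -0.41586389  0.32162828]
[462  43   4  11  25] [463.48  47.84] [ 1.08361778 -0.40703223  0.31240637]
[485  43   6   9  19] [487.31578947  45.47368421] [ 1.10915672 -0.49911467  0.28757439]
[467  45   1   3   3] [467.  46.] [ 1.08242714 -0.41481379  0.32770075]
[464  53   9   8  20] [467.55  56.4 ] [ 1.05706264 -0.41913133  0.31065663]
[474  55   5   5  11] [475.90909091  56.63636364] [ 1.04773561 -0.44316971  0.3227952 ]
[182  57   4   2   6] [183.16666667  57.33333333] [1.04260222 0.53168683 0.32550416]
[150  58   2   4   4] [150.5  59.5] [1.03551778 0.63951564 0.32879627]
[182  63   3   1   3] [183.  63.] [1.04094994 0.5416
[... 479 characters left out ...]
7461787 -0.41685231  0.01029578]
[454 164   2   2   3] [454.33333333 164.66666667] [ 0.74983717 -0.44743647  0.00644348]
[447 167   2   3   3] [447.66666667 168.        ] [ 0.73676424 -0.41928307  0.01135839]
[445 169   3   4   4] [446.25 170.5 ] [ 0.72706201 -0.41482465  0.0106531 ]
[470 168   2   3   3] [470.33333333 169.        ] [ 0.73425605 -0.50698677  0.01275834]
[460 176   2   4   4] [460.25 177.5 ] [ 0.69937715 -0.46636676  0.01223671]
[362 241   3   2   4] [363.   241.25] [ 0.45416078 -0.0838278   0.04634518]
[425 242   4   4   6] [426.83333333 244.        ] [ 0.44181424 -0.32414414  0.03356554]
[352 247   3   5   9] [353.22222222 248.88888889] [ 0.42619461 -0.04911736  0.02298464]
```

The top view shows the wheel centred near px (357,218). The peg and arrow are at (363,237), and the red mark is at (353,249). The large tier is at (415,204), the small at (426,244) and the medium at (250,230). The scene view agrees, and a few unlisted loose items also lie about. The top-camera positions are plausible, but several scene-camera reports (wheel_center and mallet near x = 0.81) are false.

```bash
cat > plan.py <<'E'
# prints how far to go: target TCP x y z and jaw yaw (deg), in tool units
import sys; from h import *
x,y,z,yaw=map(float,sys.argv[1:5]); s=ctrl.state(); R=s['eef_rot']; d=np.array([x,y,z])-s['eef_pos']
cur=np.degrees(np.arctan2(R[1,1],R[0,1])); tw=-((yaw-cur+90)%180-90)
a=np.radians(yaw if abs(((yaw-cur+180)%360-180)+tw)<1 else yaw+180)
R2=np.array([[0,np.cos(a),np.sin(a)],[0,np.sin(a),-np.cos(a)],[-1,0,0]])
R2=R2 if np.linalg.det(R2)>0 else R2*[1,1,-1]
print('clock',round(s['clock'],2),'pos',s['eef_pos'].round(4),'jaw',cur.round(1),'tilt',np.degrees(np.arccos(-R[2,0])).round(2),'w',s['width'].round(4),'q6',s['qpos'][5].round(2))
print('now-axes',(R.T@d/.03).round(2),'then-axes',(R2.T@d/.03).round(2),'twist units',(tw/6).round(2))
E
python3 plan.py 0.472 -0.0843 0.12 -68; python3 -c "
import cv2;i=cv2.imread('pics/top0.png')[180:260,310:440];cv2.imwrite('pics/c1.png',cv2.resize(i,None,fx=6,fy=6,interpolation=cv2.INTER_CUBIC))"
```

```text
Traceback (most recent call last):
  File "plan.py", line 8, in <module>
    print('clock',round(s['clock'],2),'pos',s['eef_pos'].round(4),'jaw',cur.round(1),'tilt',np.degrees(np.arccos(-R[2,0])).round(2),'w',s['width'].round(4),'q6',s['qpos'][5].round(2))
                                                                                                                                        ^^^^^^^^^^^^^^^^
AttributeError: 'float' object has no attribute 'round'
```

View pics/c1.png

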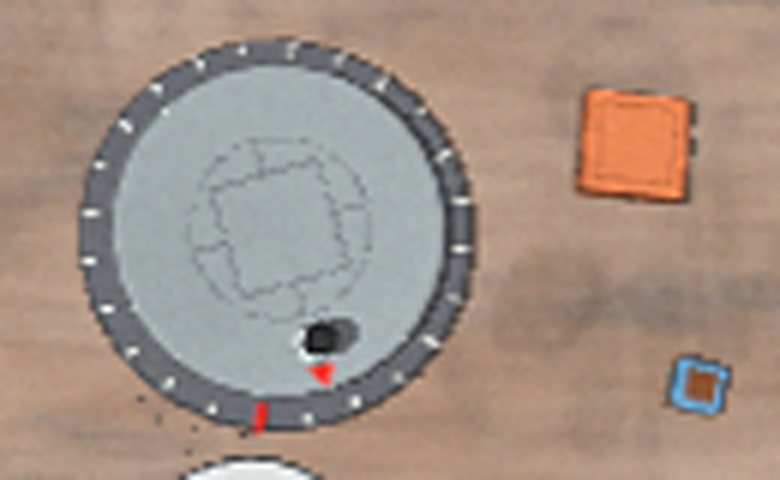

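The crop shows the arrow at (320,373) and the red mark at (262,417), with the wheel centre near (279,232). That puts the head about 21° past the mark. The engraved square is turned accordingly.

```bash
sed -i "s/s\['width'\].round(4)/round(s['width'],4)/;s/s\['qpos'\]\[5\].round(2)/round(float(s['qpos'][5]),2)/" plan.py; python3 plan.py 0.472 -0.0843 0.12 -68
```

```text
clock 1.5 pos [ 0.1478 -0.6073  0.2146] jaw -76.3 tilt 0.0 w 0.0919 q6 -0.0
now-axes [  3.15 -14.38 -14.62] then-axes [  3.15 -12.12 -16.55] twist units -1.39
```

```bash
python3 -m jog '[[[0,-0.9,-0.9,0],[0,-0.9,-0.9,0],[0,-0.9,-0.9,0],[0,-0.9,-0.9,0],[0,-0.9,-0.9,0],[0,-0.9,-0.9,0],[0,-0.9,-0.9,0],[0,-0.9,-0.9,0],[0,-0.9,-0.9,0],[0,-0.9,-0.9,0],[0,-0.9,-0.9,0],[0,-0.9,-0.9,0],[0.3,-0.9,-0.9,0],[0.5,-0.9,-0.9,0]]]' 0.5; python3 plan.py 0.472 -0.0843 0.12 -68
```

```text
clock: 3.25
eef_pos: [0.4352, -0.14, 0.1924]
eef_rot: [[0.007, 0.232, -0.973], [-0.005, -0.973, -0.232], [-1.0, 0.007, -0.006]]
contact_force: [-0.2, 0.0, 0.4]
width: 0.0461
clock 3.25 pos [ 0.4352 -0.14    0.1924] jaw -76.6 tilt 0.53 w 0.0461 q6 1.03
now-axes [ 2.41 -1.54 -1.61] then-axes [ 2.41 -1.26 -1.83] twist units -1.43
```

```bash
python3 -m jog '[[[0.6,0,0,-0.7],[0.6,0,0,-0.7],[0.6,-0.7,-0.95,0],[0.6,-0.6,-0.9,0],[0,0,0,0]]]'; python3 plan.py 0.472 -0.0843 0.048 -68
python3 - <<'E'
from h import *
c=ctrl.camera('top'); save(c,'t1.png');print(top('top','peg_grip'),ctrl.spot_point('scene','peg_grip'))
E
```

```text
clock: 3.88
eef_pos: [0.475, -0.0795, 0.1184]
eef_rot: [[0.009, 0.379, -0.925], [-0.006, -0.925, -0.38], [-1.0, 0.009, -0.006]]
contact_force: [-0.4, -0.5, 0.1]
width: 0.0459
clock 3.88 pos [ 0.475  -0.0795  0.1184] jaw -67.7 tilt 0.61 w 0.0459 q6 1.02
now-axes [2.35 0.09 0.17] then-axes [2.35 0.11 0.15] twist units 0.05
[(0.61, [0.4723, -0.0825, 0.0602])] []
```

```bash
python3 -m jog '[[[0.5,0.1,0.17,0],[0.6,0,0,0],[0.6,0,0,0],[0.5,0,0,0],[0,0,0,0]]]'; python3 plan.py 0.472 -0.0843 0.048 -68
```

```text
clock: 4.65
eef_pos: [0.47, -0.0904, 0.0514]
eef_rot: [[0.013, 0.374, -0.927], [-0.008, -0.927, -0.374], [-1.0, 0.012, -0.009]]
contact_force: [0.2, -0.7, -0.8]
width: 0.0459
clock 4.65 pos [ 0.47   -0.0904  0.0514] jaw -68.0 tilt 0.85 w 0.0459 q6 1.0
now-axes [ 0.11 -0.16 -0.14] then-axes [ 0.11 -0.16 -0.14] twist units -0.01
```

```bash
python3 -m jog '[[[0.1,-0.1,-0.1,0],[0,0,0,0],[0,0,0,0],[0,0,0,0],[0,0,0,0]]]' 0; python3 plan.py 0.4977 -0.1207 0.049 -40
```

```text
clock: 5.28
eef_pos: [0.4713, -0.0866, 0.0487]
eef_rot: [[0.012, 0.374, -0.927], [-0.008, -0.927, -0.375], [-1.0, 0.012, -0.008]]
contact_force: [-0.3, -1.1, -5.7]
width: 0.0188
clock 5.28 pos [ 0.4713 -0.0866  0.0487] jaw -68.0 tilt 0.84 w 0.0188 q6 1.01
now-axes [ 0.01  1.38 -0.39] then-axes [-0.01  1.41  0.31] twist units -4.67
```

```bash
python3 -m jog '[[[0,0,0,0],[0,0,0,0],[0,0.19,-0.01,-0.7],[0,0.19,-0.01,-0.7],[0,0.19,-0.01,-0.7],[0,0.19,-0.01,-0.7],[0,0.19,-0.01,-0.7]]]'; python3 plan.py 0.4977 -0.1207 0.049 -34
```

```text
clock: 6.15
eef_pos: [0.4837, -0.1083, 0.0487]
eef_rot: [[0.006, 0.688, -0.725], [-0.004, -0.725, -0.688], [-1.0, 0.007, -0.001]]
contact_force: [-7.5, 5.1, -2.6]
width: 0.019
clock 6.15 pos [ 0.4837 -0.1083  0.0487] jaw -46.5 tilt 0.4 w 0.019 q6 0.59
now-axes [-0.01  0.62 -0.05] then-axes [-0.01  0.62  0.08] twist units -2.08
```

```bash
python3 -m jog '[[[0,0.22,-0.02,-0.7],[0,0.22,0,-0.7],[0,0.22,0,-0.7],[0,0.05,0,0],[0,0,0,0]]]'; python3 plan.py 0.4977 -0.1207 0.049 -34
```

```text
clock: 6.78
eef_pos: [0.4976, -0.1214, 0.0487]
eef_rot: [[0.0, 0.832, -0.555], [-0.002, -0.555, -0.832], [-1.0, 0.001, 0.001]]
contact_force: [-0.8, -1.4, -2.8]
width: 0.0188
clock 6.78 pos [ 0.4976 -0.1214  0.0487] jaw -33.7 tilt 0.09 w 0.0188 q6 0.35
now-axes [-0.01 -0.01 -0.02] then-axes [-0.01 -0.01 -0.02] twist units 0.05
```

```bash
python3 -m jog '[[[0,0,0,0],[0,0,0,0],[0,0,0,0],[-0.5,0,0,0],[-1,0,0,0],[-1,0,0,0],[-1,0,0,0],[-0.8,0,0,0]]]' 0.5; python3 plan.py 0.5948 -0.2856 0.12 -6
```

```text
clock: 7.78
eef_pos: [0.4978, -0.1204, 0.1852]
eef_rot: [[0.002, 0.831, -0.557], [-0.001, -0.557, -0.831], [-1.0, 0.003, -0.0]]
contact_force: [0.6, -0.6, -0.1]
width: 0.0463
clock 7.78 pos [ 0.4978 -0.1204  0.1852] jaw -33.8 tilt 0.15 w 0.0463 q6 0.35
now-axes [2.19 5.75 2.77] then-axes [2.17 3.79 5.14] twist units -4.64
```

```bash
python3 -m jog '[[[0,0.95,0.45,0],[0,0.95,0.45,0],[0,0.95,0.45,0],[0,0.95,0.45,0],[0,0.95,0.45,-0.9],[0,0.95,0.45,-0.9],[0.3,0,0,-0.9],[0.6,0,0,-0.9],[0.6,0,0,-0.9],[0,0,0,0]]]' 1; python3 plan.py 0.5948 -0.2856 0.12 -6
cat > meas.py <<'E'
import sys; from h import *
def hsvmask(c,lo,hi): return cv2.inRange(cv2.cvtColor(c['image'],cv2.COLOR_RGB2HSV),lo,hi)>0
c=ctrl.camera('top'); save(c,sys.argv[1]); P=cloud(c); z=P[...,2]; xy=P[...,:2]
m=(np.hypot(xy[...,0]-.5426,xy[...,1]+.0603)<.112)&(abs(z-.043)<.005)
h=cv2.convexHull((xy[m]*1000).astype(np.float32)); ctr=np.array(cv2.minEnclosingCircle(h)[0])/1000; print('disc',ctr,m.sum())
im=c['image'].astype(int); red=(im[...,0]>130)&(im[...,1]<80)&(im[...,2]<80)&(np.hypot(xy[...,0]-.541,xy[...,1]+.06)<.13)
n,l,s,ce=cv2.connectedComponentsWithStats(red.astype(np.uint8))
for i in range(1,n):
    p=P[l==i].mean(0); print('red',s[i,4],p.round(4),np.degrees(np.arctan2(*(p[:2]-ctr)[::-1])).round(1)%360)
for q in ('peg_grip','red_mark','wheel_center'): print(q,top('top',q))
E
python3 meas.py t2.png; python3 -c "
import cv2;i=cv2.imread('pics/t2.png')[180:260,310:440];cv2.imwrite('pics/c2.png',cv2.resize(i,None,fx=6,fy=6,interpolation=cv2.INTER_CUBIC))"
```

```text
clock: 9.02
eef_pos: [0.6038, -0.2877, 0.1566]
eef_rot: [[0.017, 0.994, -0.106], [-0.006, -0.106, -0.994], [-1.0, 0.018, 0.004]]
contact_force: [-0.1, 0.6, -0.5]
width: 0.0922
clock 9.03 pos [ 0.6038 -0.2877  0.1566] jaw -6.1 tilt 1.05 w 0.0922 q6 -0.34
now-axes [ 1.21 -0.33 -0.04] then-axes [ 1.22 -0.31 -0.04] twist units -0.01
disc [ 0.5408092 -0.0607937] 1792
red 6 [ 0.486  -0.1358  0.0462] 233.8
red 9 [ 0.4263 -0.0497  0.0254] 174.5
peg_grip [(0.93, [0.5019, -0.1225, 0.0618])]
red_mark [(0.62, [0.4281, -0.0501, 0.0257])]
wheel_center [(0.88, [0.5418, -0.0618, 0.0417])]
```

View pics/c2.png

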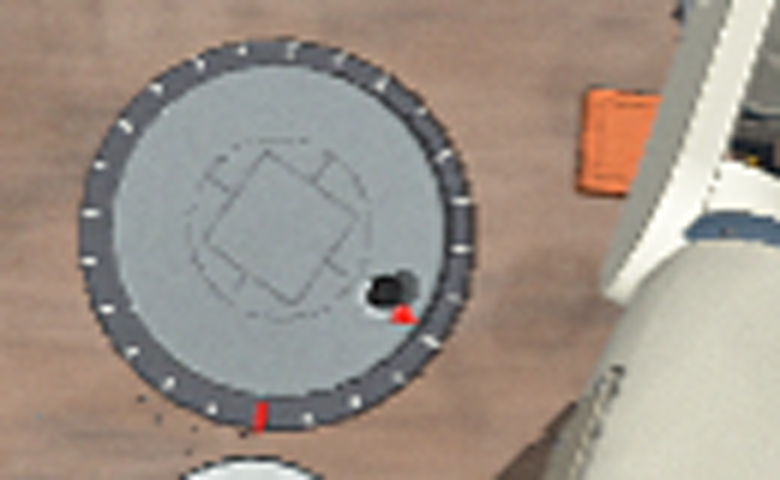

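The arrow now stands at the 4th tick past the red mark (59.3° measured), and the peg is released. Next is the large tier.

```bash
python3 -m jog '[[[0.3,-0.3,0,0],[0.9,0,0,0],[0.9,0,0,0],[0.9,0,0,0],[0.9,0,0,0],[0.9,0,0,0],[0,0,0,0]]]'; python3 plan.py 0.5948 -0.2856 0.006 -6
```

```text
clock: 10.1
eef_pos: [0.5964, -0.2882, 0.0113]
eef_rot: [[0.022, 0.994, -0.112], [-0.009, -0.111, -0.994], [-1.0, 0.023, 0.006]]
contact_force: [0.9, 0.5, 0.9]
width: 0.0921
clock 10.1 pos [ 0.5964 -0.2882  0.0113] jaw -6.4 tilt 1.36 w 0.0921 q6 -0.34
now-axes [ 0.17 -0.07 -0.08] then-axes [ 0.18 -0.06 -0.08] twist units -0.07
```

```bash
python3 -m jog '[[[0.17,-0.05,-0.08,0],[0,0,0,0],[0,0,0,0],[0,0,0,0],[0,0,0,0],[0,0,0,0],[-0.5,0,0,0],[-0.9,0,0,0],[-0.9,0,0,0],[-0.9,0,0,0],[0,0,0,0]]]' 0; python3 plan.py 0.541 -0.0607 0.12 -36
python3 - <<'E'
from h import *
c=ctrl.camera('scene'); save(c,'s3.png'); P=cloud(c); print(top('scene','tier_large_c'),top('scene','tier_large'))
for d in ctrl.silhouettes('scene','tier_large')[:1]:
    p=P[d['mask']]; print(d['p'],len(p),np.percentile(p,[5,50,95],axis=0).round(3).tolist())
E
```

```text
clock: 11.48
eef_pos: [0.5942, -0.2854, 0.1114]
eef_rot: [[0.027, 0.993, -0.112], [-0.011, -0.112, -0.994], [-1.0, 0.028, 0.008]]
contact_force: [0.5, -0.5, -2.1]
width: 0.0639
clock 11.47 pos [ 0.5942 -0.2854  0.1114] jaw -6.4 tilt 1.66 w 0.0639 q6 -0.34
now-axes [-0.42 -2.59 -7.24] then-axes [-0.29 -5.84 -5.02] twist units 4.93
[(0.74, [0.5938, -0.2865, 0.1013]), (0.71, [0.5915, -0.2807, 0.1191])] [(0.74, [0.5938, -0.2865, 0.1013]), (0.71, [0.5915, -0.2807, 0.1191])]
0.8 246 [[0.566, -0.31, 0.11], [0.596, -0.263, 0.133], [0.623, -0.251, 0.138]]
```

```bash
python3 -m jog '[[[-0.1,-0.29,-0.81,0],[-0.1,-0.29,-0.81,0],[0,-0.29,-0.81,0],[0,-0.29,-0.81,0],[0,-0.29,-0.81,0],[0,-0.29,-0.81,0],[0,-0.29,-0.81,0],[0,-0.29,-0.81,0],[0,-0.29,-0.81,0],[0,0,0,1],[0,0,0,1],[0,0,0,1],[0,0,0,1],[0,0,0,0.93],[0,0,0,0]]]'; python3 plan.py 0.541 -0.0607 0.051 -36
```

```text
clock: 13.55
eef_pos: [0.5203, -0.0296, 0.1057]
eef_rot: [[0.006, 0.807, -0.591], [-0.002, -0.591, -0.807], [-1.0, 0.006, -0.002]]
contact_force: [0.2, 0.2, -2.0]
width: 0.0639
clock 13.55 pos [ 0.5203 -0.0296  0.1057] jaw -36.2 tilt 0.38 w 0.0639 q6 0.58
now-axes [1.83 1.16 0.43] then-axes [1.82 1.17 0.43] twist units -0.04
```

```bash
python3 -m jog '[[[0,0.58,0.22,0],[0,0.58,0.21,0],[0.5,0,0,0],[0.5,0,0,0],[0.4,0,0,0],[0,0,0,0]]]'; python3 plan.py 0.541 -0.0607 0.051 -36
```

```text
clock: 14.3
eef_pos: [0.5408, -0.062, 0.0596]
eef_rot: [[0.004, 0.809, -0.587], [-0.002, -0.587, -0.809], [-1.0, 0.004, -0.001]]
contact_force: [0.1, 0.0, -2.0]
width: 0.0642
clock 14.3 pos [ 0.5408 -0.062   0.0596] jaw -36.0 tilt 0.24 w 0.0642 q6 0.51
now-axes [ 0.29 -0.02 -0.04] then-axes [ 0.29 -0.02 -0.04] twist units 0.01
```

```bash
python3 -m jog '[[[0.15,-0.02,-0.04,0],[0.13,0,0,0],[0,0,0,0],[0,0,0,0]]]'; python3 plan.py 0.541 -0.0607 0.0495 -36
python3 - <<'E'
from h import *
c=ctrl.camera('scene'); P=cloud(c); print(top('scene','tier_large_c'))
m=ctrl.silhouettes('scene','tier_large')[0]['mask']; p=P[m]; print(np.percentile(p,[3,50,97],axis=0).round(3).tolist())
E
```

```text
clock: 14.8
eef_pos: [0.5416, -0.0599, 0.0517]
eef_rot: [[0.005, 0.81, -0.587], [-0.002, -0.587, -0.81], [-1.0, 0.005, -0.001]]
contact_force: [-1.3, 0.2, -2.2]
width: 0.0641
clock 14.8 pos [ 0.5416 -0.0599  0.0517] jaw -35.9 tilt 0.3 w 0.0641 q6 0.52
now-axes [0.07 0.   0.03] then-axes [0.07 0.   0.03] twist units 0.01
[(0.52, [0.5427, -0.0587, 0.0425]), (0.47, [0.5432, -0.0579, 0.058])]
[[0.524, -0.078, 0.052], [0.548, -0.042, 0.075], [0.578, -0.019, 0.08]]
```

```bash
python3 -m jog '[[[0.06,0,0,0],[0.04,0,0,0],[0,0,0,0]]]'; python3 -m jog '[[[0.04,0,0,0],[0,0,0,0]]]'
```

```text
clock: 15.32
eef_pos: [0.5418, -0.0598, 0.0513]
eef_rot: [[0.005, 0.81, -0.587], [-0.002, -0.587, -0.81], [-1.0, 0.005, -0.002]]
contact_force: [0.1, -0.5, -2.9]
width: 0.0637
clock: 15.58
eef_pos: [0.542, -0.0598, 0.051]
eef_rot: [[0.005, 0.81, -0.587], [-0.002, -0.587, -0.81], [-1.0, 0.005, -0.002]]
contact_force: [-0.5, -0.1, -1.6]
width: 0.0638
```

```bash
python3 -m jog '[[[0.1,0,0.02,0],[0,0,0,0]]]'; python3 -m jog '[[[0.1,0,0,0],[0,0,0,0]]]'
```

```text
clock: 15.82
eef_pos: [0.5425, -0.0598, 0.0507]
eef_rot: [[0.007, 0.809, -0.587], [-0.001, -0.587, -0.81], [-1.0, 0.006, -0.004]]
contact_force: [0.2, -0.6, -2.1]
width: 0.0641
clock: 16.08
eef_pos: [0.5431, -0.0597, 0.05]
eef_rot: [[0.008, 0.809, -0.587], [-0.0, -0.587, -0.809], [-1.0, 0.007, -0.004]]
contact_force: [0.4, -0.7, -2.5]
width: 0.0637
```

```bash
python3 -m jog '[[[0.15,-0.04,0.05,0],[0.1,-0.04,0,0]]]'; python3 -m jog '[[[0.08,0,0,0],[0.05,0,0,0]]]'
```

```text
clock: 16.32
eef_pos: [0.5434, -0.0597, 0.0475]
eef_rot: [[0.013, 0.809, -0.587], [-0.001, -0.587, -0.809], [-1.0, 0.011, -0.007]]
contact_force: [-12.4, -4.6, 44.0]
width: 0.0638
clock: 16.58
eef_pos: [0.5433, -0.0598, 0.0476]
eef_rot: [[0.013, 0.809, -0.588], [-0.0, -0.588, -0.809], [-1.0, 0.011, -0.007]]
contact_force: [-6.1, 1.8, 19.6]
width: 0.0637
```

```bash
python3 -m jog '[[[0,0,0,0],[0,0,0,0],[0,0,0,0],[-0.3,0,0,0],[-0.7,0,0,0],[-1,0,0,0],[-1,0,0,0],[-1,0,0,0],[-0.8,0,0,0]]]' 1; python3 plan.py 0.4948 0.3350 0.10 -23
```

```text
clock: 17.7
eef_pos: [0.5403, -0.0598, 0.1948]
eef_rot: [[0.009, 0.809, -0.588], [-0.0, -0.588, -0.809], [-1.0, 0.007, -0.005]]
contact_force: [0.0, -0.2, 0.5]
width: 0.0917
clock 17.7 pos [ 0.5403 -0.0598  0.1948] jaw -36.0 tilt 0.51 w 0.0917 q6 0.51
now-axes [ 3.14 -8.98 -9.74] then-axes [  3.16  -6.54 -11.52] twist units -2.17
```

```bash
python3 -m jog '[[[0,-0.82,-0.88,0],[0,-0.82,-0.88,0],[0,-0.82,-0.88,0],[0,-0.82,-0.88,0],[0,-0.82,-0.88,0],[0,-0.82,-0.88,0],[0,-0.82,-0.88,0],[0,-0.82,-0.88,-0.7],[0,-0.5,-0.8,-0.7],[0,0,0,-0.7]]]' 0.8; python3 plan.py 0.4948 0.3350 0.10 -23
cat > m2.py <<'E'
import sys; from h import *
c=ctrl.camera('top'); save(c,sys.argv[1]); P=cloud(c); print('peg',top('top','peg_grip'),'wc',top('top','wheel_center'))
for q in sys.argv[2:]:
    for d in ctrl.silhouettes('top',q)[:1]:
        m=d['mask']; p=P[m]; zt=np.percentile(p[:,2],85); p=p[(abs(p[:,2]-zt)<.006)]
        r=cv2.minAreaRect((p[:,:2]*1000).astype(np.float32)); print(q,round(d['p'],2),m.sum(),zt.round(4),np.round(r[0],1),np.round(r[1],1),round(r[2],1),top('top',q+'_c'))
E
python3 m2.py t4.png tier_large tier_medium; python3 -c "
import cv2;i=cv2.imread('pics/t4.png')[170:270,230:430];cv2.imwrite('pics/c4.png',cv2.resize(i,None,fx=4,fy=4,interpolation=cv2.INTER_CUBIC))"
```

```text
clock: 18.95
eef_pos: [0.5063, 0.2649, 0.2018]
eef_rot: [[0.018, 0.919, -0.393], [0.001, -0.393, -0.92], [-1.0, 0.017, -0.008]]
contact_force: [-0.1, -0.1, -0.4]
width: 0.0737
clock 18.95 pos [0.5063 0.2649 0.2018] jaw -23.1 tilt 1.06 w 0.0737 q6 0.89
now-axes [ 3.39 -1.33 -1.97] then-axes [ 3.39 -1.26 -2.  ] twist units -0.02
peg [(0.62, [0.5004, -0.1239, 0.0607])] wc [(0.81, [0.5442, -0.0596, 0.0402])]
tier_large 0.61 303 0.0793 [543.1 -59.8] [62.1 63.3] 54.3 [(0.73, [0.5439, -0.0586, 0.0572])]
```

View pics/c4.png

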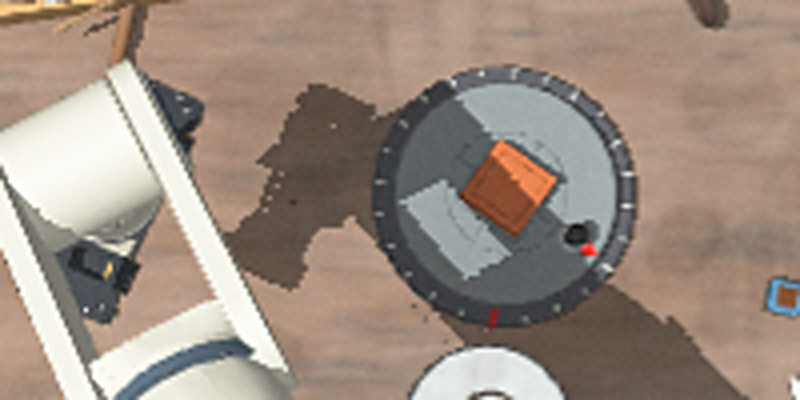

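The large tier sits on the wheel's square at (543.1, -59.8) mm with yaw 54.3°, about 2.3 mm from the centre. The arrow is still on the 4th tick. Next is the medium tier.

```bash
python3 -m jog '[[[0.4,-0.7,-1,0],[0.5,-0.63,-0.97,0],[0.8,0,0,0],[0.8,0,0,0],[0.8,0,0,0],[0.8,0,0,0]]]'; python3 plan.py 0.4945 0.336 0.005 -23
```

```text
clock: 20.0
eef_pos: [0.4988, 0.3334, 0.078]
eef_rot: [[0.023, 0.912, -0.409], [0.003, -0.41, -0.912], [-1.0, 0.02, -0.012]]
contact_force: [0.2, 0.2, 0.1]
width: 0.0734
clock 20.0 pos [0.4988 0.3334 0.078 ] jaw -24.2 tilt 1.35 w 0.0734 q6 1.02
now-axes [ 2.43 -0.21  0.01] then-axes [ 2.43 -0.16 -0.02] twist units -0.2
```

```bash
python3 -m jog '[[[0.6,-0.17,0,-0.2],[0.7,0,0,0],[0.7,0,0,0],[0.5,0,0,0]]]'; python3 plan.py 0.4945 0.336 0.005 -23
```

```text
clock: 20.5
eef_pos: [0.4965, 0.3338, 0.0005]
eef_rot: [[0.023, 0.918, -0.396], [0.003, -0.396, -0.918], [-1.0, 0.02, -0.011]]
contact_force: [-9.8, -9.4, 157.8]
width: 0.0733
clock 20.5 pos [0.4965 0.3338 0.0005] jaw -23.4 tilt 1.3 w 0.0733 q6 1.02
now-axes [-0.15 -0.09 -0.04] then-axes [-0.15 -0.09 -0.04] twist units -0.06
```

That descent overshot onto the table: the reading was 157.8 N, above the 120 N wrist limit. I can't undo it, so I'll carry on more gently and report it at the end.

```bash
python3 -m jog '[[[-0.2,-0.09,-0.04,0],[0,0,0,0]]]'; python3 plan.py 0.4945 0.336 0.005 -23
```

```text
clock: 20.75
eef_pos: [0.495, 0.3356, 0.0065]
eef_rot: [[0.023, 0.917, -0.398], [0.003, -0.398, -0.917], [-1.0, 0.02, -0.012]]
contact_force: [-0.5, -0.1, -0.2]
width: 0.0734
clock 20.75 pos [0.495  0.3356 0.0065] jaw -23.5 tilt 1.32 w 0.0734 q6 1.02
now-axes [ 0.05 -0.02 -0.  ] then-axes [ 0.05 -0.02 -0.  ] twist units -0.08
```

```bash
python3 -m jog '[[[0,0,0,0],[0,0,0,0],[0,0,0,0],[0,0,0,0],[0,0,0,0],[-0.4,0,0,0],[-0.9,0,0,0],[-0.9,0,0,0],[-0.9,0,0,0],[-0.9,0,0,0],[-0.3,0,0,0],[0,0,0,0]]]' 0; python3 plan.py 0.543 -0.06 0.14 -36
```

```text
clock: 22.25
eef_pos: [0.4914, 0.3345, 0.1417]
eef_rot: [[0.023, 0.917, -0.399], [0.003, -0.399, -0.917], [-1.0, 0.02, -0.011]]
contact_force: [0.5, 0.1, -1.6]
width: 0.0459
clock 22.25 pos [0.4914 0.3345 0.1417] jaw -23.5 tilt 1.3 w 0.0459 q6 1.02
now-axes [ 0.06  6.82 11.37] then-axes [0.06 9.12 9.63] twist units 2.08
```

```bash
python3 -m jog '[[[0,0.56,0.93,0],[0,0.56,0.93,0],[0,0.56,0.93,0],[0,0.56,0.93,0],[0,0.56,0.93,0],[0,0.56,0.93,0],[0,0.56,0.93,0],[0,0.56,0.93,0],[0,0.56,0.93,0],[0,0.56,0.93,0],[0,0.56,0.93,0],[0,0.3,0.5,0.4],[0,0,0,0.8],[0,0,0,0.8],[0,0,0,0]]]'; python3 plan.py 0.543 -0.06 0.1 -36
```

```text
clock: 24.12
eef_pos: [0.5327, -0.0507, 0.1258]
eef_rot: [[-0.001, 0.808, -0.59], [-0.001, -0.59, -0.808], [-1.0, -0.001, 0.001]]
contact_force: [0.3, 0.7, -1.8]
width: 0.0461
clock 24.12 pos [ 0.5327 -0.0507  0.1258] jaw -36.1 tilt 0.07 w 0.0461 q6 0.53
now-axes [0.86 0.46 0.05] then-axes [0.86 0.46 0.05] twist units -0.02
```

```bash
python3 -m jog '[[[0.3,0.4,0.05,0],[0.3,0.06,0,0],[0.3,0,0,0],[0.2,0,0,0],[0,0,0,0]]]'; python3 plan.py 0.543 -0.06 0.0815 -36
python3 - <<'E'
from h import *
c=ctrl.camera('scene'); P=cloud(c); print(top('scene','tier_medium_c'),top('scene','tier_large_c')); save(c,'s5.png')
cv2.imwrite('pics/c5.png',cv2.resize(c['image'][130:220,300:420,::-1],None,fx=5,fy=5,interpolation=cv2.INTER_CUBIC))
E
```

```text
clock: 24.75
eef_pos: [0.5428, -0.06, 0.089]
eef_rot: [[-0.003, 0.81, -0.587], [-0.0, -0.587, -0.81], [-1.0, -0.003, 0.002]]
contact_force: [1.0, -0.5, -0.9]
width: 0.0461
clock 24.75 pos [ 0.5428 -0.06    0.089 ] jaw -35.9 tilt 0.2 w 0.0461 q6 0.52
now-axes [ 0.25  0.   -0.  ] then-axes [ 0.25  0.   -0.  ] twist units 0.01
[(0.73, [0.546, -0.0583, 0.0391]), (0.65, [0.5469, -0.054, 0.0968])] [(0.69, [0.5454, -0.057, 0.0384]), (0.67, [0.5411, -0.0606, 0.0601])]
```

View pics/c5.png

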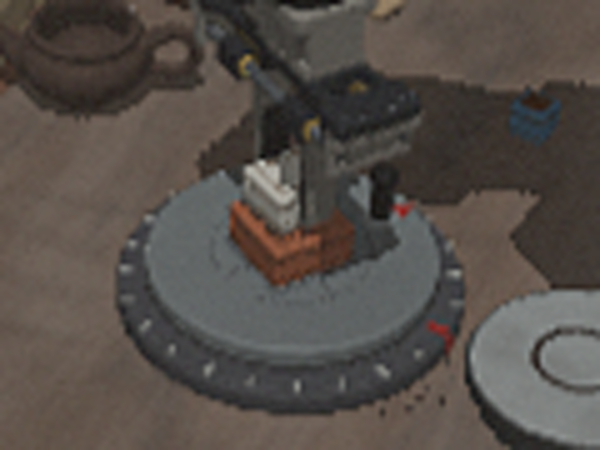

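Run:
```python
from h import *
for cam in ('scene','top'):
  c=ctrl.camera(cam); P=cloud(c); s=ctrl.state(); R=s['eef_rot']
  for q in ('tier_medium','tier_large'):
    for d in ctrl.silhouettes(cam,q)[:1]:
      p=(P[d['mask']]-s['eef_pos'])@R; print(cam,q,round(d['p'],2),len(p),(np.percentile(p,[2,10,50,90,98],axis=0)*1000).round(1).tolist())
```

```text
scene tier_medium 0.54 165 [[-28.1, -24.9, -27.3], [-26.2, -20.9, -25.7], [-21.5, 0.8, -18.0], [2.4, 24.3, 4.1], [44.1, 82.2, 13.2]]
scene tier_large 0.63 238 [[11.0, -34.7, -32.9], [13.4, -32.3, -30.9], [20.7, -25.1, -15.9], [36.3, 13.2, 21.3], [43.8, 25.0, 29.9]]
top tier_large 0.47 512 [[-99.0, 138.6, -243.9], [-90.6, 147.7, -234.2], [49.5, 172.8, -204.2], [58.7, 202.9, -176.2], [71.5, 217.0, -165.0]]
```

```bash
python3 -m jog '[[[0.1,0,0.09,0],[0.1,0,0,0],[0,0,0,0]]]'; python3 plan.py 0.5415 -0.062 0.0815 -36
```

```text
clock: 25.58
eef_pos: [0.5418, -0.0625, 0.0837]
eef_rot: [[-0.002, 0.81, -0.587], [-0.0, -0.587, -0.81], [-1.0, -0.001, 0.001]]
contact_force: [0.5, -0.2, -1.8]
width: 0.0461
clock 25.57 pos [ 0.5418 -0.0625  0.0837] jaw -36.0 tilt 0.09 w 0.0461 q6 0.51
now-axes [ 0.07 -0.02 -0.01] then-axes [ 0.07 -0.02 -0.01] twist units 0.01
```

```bash
python3 -m jog '[[[0.06,-0.01,0,0],[0.05,0,0,0]]]'; python3 -m jog '[[[0.06,0,0,0]]]'
```

```text
clock: 25.82
eef_pos: [0.5418, -0.0622, 0.0811]
eef_rot: [[-0.001, 0.809, -0.587], [-0.0, -0.587, -0.809], [-1.0, -0.001, 0.001]]
contact_force: [-5.3, 3.5, 17.5]
width: 0.0457
clock: 25.95
eef_pos: [0.5419, -0.0621, 0.0808]
eef_rot: [[-0.001, 0.81, -0.587], [-0.0, -0.587, -0.81], [-1.0, -0.001, 0.001]]
contact_force: [-10.5, 1.7, 30.4]
width: 0.0461
```

Contact; release, rise, and head for the small tier.

```bash
python3 -m jog '[[[0,0,0,0],[0,0,0,0],[0,0,0,0],[-0.2,0,0,0],[-0.5,0,0,0],[-1,0,0,0],[-1,0,0,0],[-1,0,0,0],[-0.5,0,0,0],[0,0,0,0]]]' 0.8; python3 plan.py 0.4442 -0.3205 0.15 -12.5
```

```text
clock: 27.2
eef_pos: [0.5426, -0.0621, 0.2152]
eef_rot: [[0.002, 0.81, -0.587], [-0.0, -0.587, -0.81], [-1.0, 0.002, -0.001]]
contact_force: [-0.2, -0.6, -0.2]
width: 0.0736
clock 27.2 pos [ 0.5426 -0.0621  0.2152] jaw -35.9 tilt 0.12 w 0.0736 q6 0.51
now-axes [2.17 2.4  8.9 ] then-axes [ 2.17 -1.34  9.12] twist units -3.91
```

```bash
python3 -m jog '[[[0,0.27,0.97,0],[0,0.27,0.97,0],[0,0.27,0.97,0],[0,0.27,0.97,0],[0,0.27,0.97,0],[0,0.27,0.97,0],[0,0.27,0.97,0],[0,0.27,0.97,0],[0.2,0,0.3,-0.8],[0.4,0,0,-1],[0.4,0,0,-1],[0.3,0,0,-1],[0,0,0,0]]]' 0.6; python3 plan.py 0.4442 -0.3205 0.09 -12.5; python3 m2.py t6.png tier_large tier_medium tier_small
python3 -c "
import cv2;i=cv2.imread('pics/t6.png')[170:270,310:460];cv2.imwrite('pics/c6.png',cv2.resize(i,None,fx=5,fy=5,interpolation=cv2.INTER_CUBIC))"
```

```text
clock: 28.82
eef_pos: [0.4414, -0.2993, 0.1591]
eef_rot: [[-0.019, 0.976, -0.216], [0.011, -0.216, -0.976], [-1.0, -0.02, -0.006]]
contact_force: [-0.0, 0.4, 0.7]
width: 0.0555
clock 28.82 pos [ 0.4414 -0.2993  0.1591] jaw -12.5 tilt 1.23 w 0.0555 q6 -0.38
now-axes [2.29 0.29 0.69] then-axes [2.3  0.24 0.67] twist units 0.0
peg [(0.64, [0.503, -0.1232, 0.0613])] wc [(0.71, [0.5423, -0.0569, 0.0396])]
tier_medium 0.71 185 0.1093 [543.3 -60. ] [46.4 45. ] 54.2 [(0.7, [0.5446, -0.0623, 0.0898]), (0.59, [0.5393, -0.0631, 0.0778])]
```

View pics/c6.png

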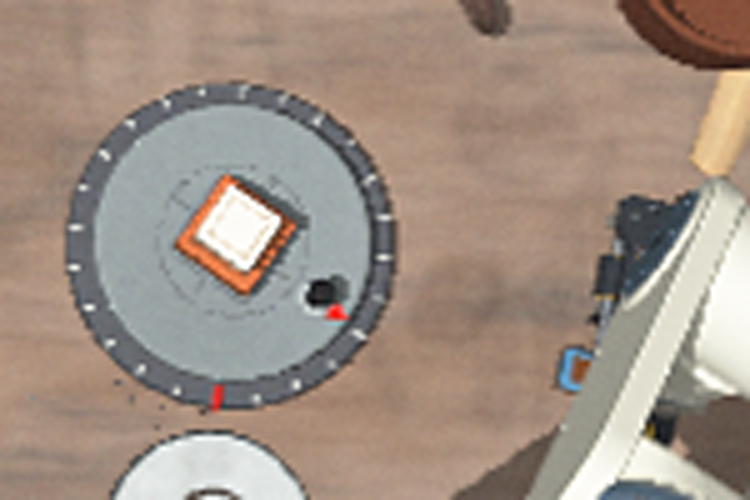

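The medium tier is centred on the large one, (543.3, -60.0) against (543.1, -59.8) mm, and the arrow is still on the 4th tick. Now the small tier.

```bash
python3 -m jog '[[[0.6,0.27,0.67,0],[0.8,0,0,0],[0.8,0,0,0],[0.5,0,0,0],[0.3,0,0,0],[0,0,0,0]]]'; python3 plan.py 0.4442 -0.3205 0.006 -12.5
```

```text
clock: 29.92
eef_pos: [0.4472, -0.3226, 0.0708]
eef_rot: [[-0.011, 0.976, -0.219], [0.005, -0.218, -0.976], [-1.0, -0.012, -0.003]]
contact_force: [-0.8, -0.7, 0.6]
width: 0.055
clock 29.93 pos [ 0.4472 -0.3226  0.0708] jaw -12.6 tilt 0.69 w 0.055 q6 -0.4
now-axes [ 2.16 -0.09 -0.04] then-axes [ 2.16 -0.11 -0.05] twist units -0.02
```

```bash
python3 -m jog '[[[0.5,-0.1,-0.05,0],[0.6,0,0,0],[0.4,0,0,0],[0.2,0,0,0],[0,0,0,0]]]'; python3 plan.py 0.4442 -0.3205 0.006 -12.5
```

```text
clock: 30.55
eef_pos: [0.4446, -0.3205, 0.0185]
eef_rot: [[-0.009, 0.976, -0.218], [0.003, -0.218, -0.976], [-1.0, -0.009, -0.002]]
contact_force: [-0.1, -0.3, 0.2]
width: 0.0552
clock 30.55 pos [ 0.4446 -0.3205  0.0185] jaw -12.6 tilt 0.53 w 0.0552 q6 -0.4
now-axes [ 0.42 -0.01  0.  ] then-axes [ 0.42 -0.01  0.  ] twist units -0.02
```

```bash
python3 -m jog '[[[0.2,0,0,0],[0.18,0,0,0],[0,0,0,0]]]'; python3 -m jog '[[[0,0,0,0],[0,0,0,0],[0,0,0,0],[0,0,0,0],[0,0,0,0],[-0.4,0,0,0],[-0.9,0,0,0],[-0.9,0,0,0],[-0.9,0,0,0],[-0.9,0,0,0],[-0.6,0,0,0],[0,0,0,0]]]' 0; python3 plan.py 0.5432 -0.06 0.16 -36
```

```text
clock: 30.92
eef_pos: [0.4451, -0.3208, 0.0071]
eef_rot: [[-0.007, 0.976, -0.218], [0.003, -0.218, -0.976], [-1.0, -0.008, -0.001]]
contact_force: [0.2, 0.0, 0.5]
width: 0.055
clock: 32.42
eef_pos: [0.4465, -0.3214, 0.1544]
eef_rot: [[-0.005, 0.976, -0.218], [0.001, -0.218, -0.976], [-1.0, -0.005, 0.0]]
contact_force: [-0.3, -0.1, -1.1]
width: 0.0298
clock 32.42 pos [ 0.4465 -0.3214  0.1544] jaw -12.6 tilt 0.29 w 0.0298 q6 -0.4
now-axes [-0.19  1.24 -9.21] then-axes [-0.19 -2.51 -8.94] twist units 3.9
```

```bash
python3 -m jog '[[[-0.1,0.13,-0.93,0],[-0.1,0.13,-0.93,0],[-0.1,0.13,-0.93,0],[0,0.13,-0.93,0],[0,0.13,-0.93,0],[0,0.13,-0.93,0],[0,0.13,-0.93,0],[0,0.13,-0.93,0],[0,0.13,-0.93,0],[0,0,-0.2,0.9],[0,0,0,1],[0,0,0,1],[0,0,0,0.95],[0,0,0,0]]]'; python3 plan.py 0.5432 -0.06 0.125 -36
```

```text
clock: 34.17
eef_pos: [0.5329, -0.0682, 0.1542]
eef_rot: [[-0.018, 0.805, -0.593], [0.004, -0.593, -0.805], [-1.0, -0.017, 0.008]]
contact_force: [-0.1, 0.2, -1.3]
width: 0.03
clock 34.17 pos [ 0.5329 -0.0682  0.1542] jaw -36.4 tilt 1.06 w 0.03 q6 0.5
now-axes [ 0.97  0.13 -0.43] then-axes [ 0.97  0.12 -0.42] twist units -0.06
```

```bash
python3 -m jog '[[[0.3,0.12,-0.42,-0.06],[0.4,0,0,0],[0.3,0,0,0],[0,0,0,0]]]'; python3 plan.py 0.5432 -0.06 0.112 -36
python3 - <<'E'
from h import *
c=ctrl.camera('scene'); P=cloud(c); s=ctrl.state(); R=s['eef_rot']; save(c,'s7.png'); p0=(P-s['eef_pos'])@R*1000
hsv=cv2.cvtColor(c['image'],cv2.COLOR_RGB2HSV); blue=cv2.inRange(hsv,(95,110,30),(125,255,255))>0
near=np.linalg.norm(p0,axis=-1)<60
for n,m in (('blue',blue&near),)+tuple((q,d['mask']&near) for q in('tier_small','tier_medium') for d in ctrl.silhouettes('scene',q)[:1]):
  p=p0[m]; print(n,len(p),np.percentile(p,[2,10,50,90,98],axis=0).round(1).tolist() if len(p) else '')
E
```

```text
clock: 34.67
eef_pos: [0.5426, -0.0592, 0.1204]
eef_rot: [[-0.02, 0.812, -0.584], [0.004, -0.584, -0.812], [-1.0, -0.019, 0.008]]
contact_force: [-1.0, 0.8, -0.3]
width: 0.0302
clock 34.67 pos [ 0.5426 -0.0592  0.1204] jaw -35.7 tilt 1.19 w 0.0302 q6 0.51
now-axes [0.28 0.04 0.01] then-axes [0.28 0.03 0.01] twist units 0.05
blue 1 [[-2.9, 11.0, -11.5], [-2.9, 11.0, -11.5], [-2.9, 11.0, -11.5], [-2.9, 11.0, -11.5], [-2.9, 11.0, -11.5]]
tier_small 47 [[-23.4, -13.8, -14.5], [-21.6, -10.6, -13.8], [-14.4, 0.3, -11.1], [-0.5, 11.7, -5.9], [3.9, 15.7, 1.1]]
tier_medium 195 [[4.6, -22.3, -25.2], [13.5, -21.2, -23.3], [22.2, -14.2, -10.8], [42.3, 12.6, 14.4], [46.0, 21.5, 19.3]]
```

```bash
python3 -m jog '[[[0.1,0.03,0,0.05],[0.1,0,0,0],[0,0,0,0]]]';  python3 -m jog '[[[0.05,0,0,0],[0.05,0,0,0]]]'
```

```text
clock: 35.2
eef_pos: [0.5446, -0.0602, 0.1161]
eef_rot: [[-0.017, 0.808, -0.589], [0.004, -0.589, -0.808], [-1.0, -0.016, 0.007]]
contact_force: [0.7, 0.1, -0.7]
width: 0.0299
clock: 35.45
eef_pos: [0.5446, -0.0602, 0.1131]
eef_rot: [[-0.016, 0.808, -0.589], [0.004, -0.589, -0.808], [-1.0, -0.015, 0.007]]
contact_force: [0.2, -0.4, -0.6]
width: 0.03
```

```bash
python3 -m jog '[[[0.04,-0.02,0,0],[0.03,0,0,0]]]'
```

```text
clock: 35.7
eef_pos: [0.5447, -0.0602, 0.1125]
eef_rot: [[-0.015, 0.808, -0.589], [0.003, -0.589, -0.808], [-1.0, -0.014, 0.006]]
contact_force: [-5.0, 0.7, 14.4]
width: 0.03
```

```bash
python3 -m jog '[[[0,0,0,0],[0,0,0,0],[0,0,0,0],[-0.2,0,0,0],[-0.5,0,0,0],[-1,0,0,0],[-1,0,0,0],[-1,0,0,0],[0,0.4,1,0],[0,0.4,1,0],[0,0.4,1,0],[0,0.4,1,0],[0,0.4,1,0],[0,0.4,1,0],[0,0.4,1,0],[0,0.4,1,0],[0,0,0,0],[0,0,0,0]]]' 0.6; python3 m2.py t8.png tier_large tier_medium tier_small; python3 meas.py t9.png
python3 - <<'E'
from h import *
c=ctrl.camera('scene'); P=cloud(c); o=np.array([.543,-.06])
t=ctrl.camera('top'); 
for cam in('scene','top'):
  for q in ['teapot','sprayer','mallet','clay_lump','cork_block']: print(cam,q,top(cam,q)[:1])
a=cv2.resize(t['image'][180:260,310:400],(400,355),interpolation=cv2.INTER_CUBIC); b=cv2.resize(c['image'][130:220,300:400],(395,355),interpolation=cv2.INTER_CUBIC)
cv2.imwrite('pics/c9.png',np.hstack([a,b])[:,:,::-1]); Q=cloud(t)
for z in (.075,.105,.133):
  m=(abs(Q[...,2]-z)<.006)&(np.hypot(*np.moveaxis(Q[...,:2]-o,-1,0))<.05); print(z,m.sum(),cv2.minAreaRect((Q[m][:,:2]*1000).astype(np.float32)))
E
```

```text
clock: 37.95
eef_pos: [0.4837, -0.3188, 0.2435]
eef_rot: [[-0.001, 0.809, -0.588], [-0.002, -0.588, -0.809], [-1.0, -0.0, 0.002]]
contact_force: [1.0, 0.4, 0.3]
width: 0.0549
peg [(0.63, [0.5028, -0.1211, 0.062])] wc [(0.85, [0.5422, -0.0554, 0.04]), (0.71, [0.8095, 0.0017, 0.0041])]
tier_large 0.67 146 0.0852 [523.8 -53.8] [69.2 26. ] 87.3 [(0.71, [0.5429, -0.0616, 0.0469]), (0.65, [0.5457, -0.0594, 0.0561])]
tier_medium 0.68 71 0.1102 [540.3 -57.9] [42.1 38.3] 53.0 [(0.6, [0.5415, -0.063, 0.0764]), (0.44, [0.5414, -0.0625, 0.0904])]
tier_small 0.66 79 0.1358 [542.9 -61.5] [28.2 29.5] 56.0 [(0.6, [0.5464, -0.0589, 0.1213]), (0.54, [0.5384, -0.0571, 0.1027])]
disc [ 0.54082666 -0.06059074] 1579
red 2 [ 0.5381 -0.0588  0.1338] 146.7
red 1 [ 0.5395 -0.0656  0.1364] 255.4
red 2 [ 0.5505 -0.099   0.0758] 284.1
red 1 [ 0.5395 -0.0934  0.0755] 267.7
red 1 [ 0.5328 -0.0866  0.07  ] 252.8
red 1 [ 0.5264 -0.0287  0.0614] 114.3
red 1 [ 0.5245 -0.0818  0.079 ] 232.5
red 1 [ 0.509  -0.055   0.0514] 170.0
red 6 [ 0.4861 -0.1358  0.0459] 233.9
red 9 [ 0.4263 -0.0497  0.0255] 174.6
peg_grip [(0.81,
[... 202 characters left out ...]
 0.0027, 0.0])]
scene mallet [(0.75, [0.6587, 0.3111, 0.0032])]
scene clay_lump [(0.87, [0.6553, 0.4753, -0.0028])]
scene cork_block [(0.88, [0.4045, 0.5205, 0.0006])]
top teapot [(0.69, [0.7815, -0.2235, 0.0023])]
top sprayer []
top mallet [(0.52, [0.6566, 0.3082, -0.001])]
top clay_lump [(0.71, [0.5479, -0.06, 0.1187])]
top cork_block [(0.46, [0.4, 0.5205, -0.0053])]
0.075 108 ((542.3252563476562, -60.40946578979492), (63.89112854003906, 64.50780487060547), 54.25157165527344)
0.105 73 ((543.3079223632812, -59.672119140625), (46.01927185058594, 47.11181640625), 54.17234802246094)
0.133 62 ((543.2006225585938, -61.41059494018555), (29.524686813354492, 30.038461685180664), 52.034385681152344)
```

View pics/c9.png

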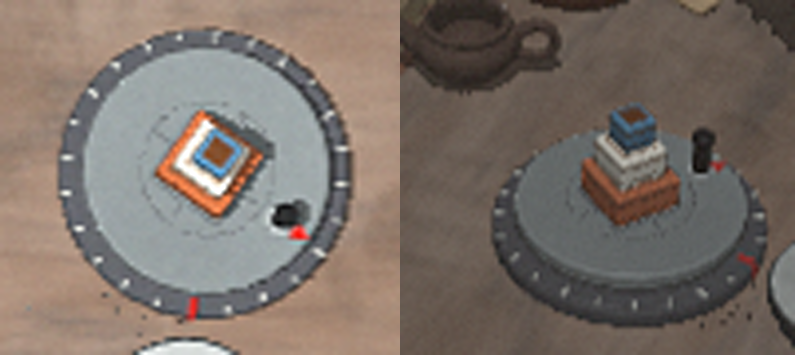

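Both views show the three tiers stacked concentrically and square, and the arrow on the 4th tick (233.9° − 174.6° = 59.3°). The arm is clear, so I'm handing in.

```bash
python3 -c "
from rig import ctrl
print(ctrl.finish_job(), ctrl.state()['clock'])"
```

```text
the job is handed in; nothing more can be done
the job is handed in; nothing more can be done
```

The plinth is built and the job handed in at about 39 s, but **the run may have failed on the wrist-force limit**. At about 20.5 s, going down beside the medium tier, I lowered too fast and the fingertips hit the table. The reading at the end of that move was 158 N, above the 120 N limit. I backed off and slowed the later descents (at most 30 N in the readings at the end of each move), but I don't know how that contact was judged.

**What I did:** I gripped the peg, turned the wheel to the fourth click and let go. I then placed the large, medium and small tiers in order and moved the arm clear.

**Last checks from the cameras, before handing in:**

| Check | Measured | Limit |
|---|---|---|
| Wheel past the red mark | 59.3° | 60° ± 3.4° |
| Large tier from wheel centre | about 1.5–2.5 mm | 10 mm |
| Medium tier from large | about 1 mm | 8 mm |
| Small tier from medium | about 2 mm | 7 mm |
| Sides relative to the engraved square | within about 2° | about 10° |

- **Tier heights:** the tops read close to the expected heights, and all three looked upright and fully supported.
- **Bystanders:** each was found within about 5 mm of where it started.
- **Checks that disagreed:** the last top picture gave no sprayer and put the clay lump on the plinth, and the red mark was reported there too at low confidence. I took these as false reports: the scene camera found both bystanders in place, and the red pixels of the mark were where they had been.

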